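Click the yellow cork box shut

ROBOT

A 6-joint arm with a two-finger parallel gripper is mounted at the origin on the work surface. World frame = base frame: x ahead of the robot, y to its left, z up, the work surface at z = 0. Lengths are in m, angles in rad, forces in N, time in s.
With the tool pointing down it reaches from about 0.375 to 0.9 m from the base axis. Payload 3.1 kg.
Tool frame: the origin (TCP) lies at the very end of the fingers, on their centre line; the grasp point (between the pads) lies 19 mm behind it; z points along the fingers, y is the line along which they close (so a half turn about z gives the same grasp; the last joint's range is limited). The gripper opens to 85 mm and grips with 20 to 120 N. Pads are 22 mm wide; open, the fingers measure 114 mm over their backs; the gripper's body (76 mm by 85 mm) begins 54 mm behind the grasp point. The pads swing forward as they close: fully open they stand 13 mm farther back than shut.
Start: joints at [-1.425, 0.527, 1.433, -0, 1.181, -0.178], TCP at [0.199, -0.592, 0.231] pointing down, gripper open.
Joint ranges: [-3.08, 3.08], [-0.75, 2.2], [0.22, 2.44], [-1.43, 4.57], [0, 2.65], [-2.85, 2.85]. Speed limits (rad/s): [2.79, 2.79, 3.14, 3.14, 3.14, 3.14].

INTERFACE

Orientations are given as a unit quaternion [w, x, y, z].
In Python, from rig import bot gives the robot as it stands. The module is installed in compiled form; this text tells all that it offers.
- The arm moves only by the tool play_rows, never from a script. Its argument "rows" is one flat list of numbers, 5 for each row, row after row: the shift along the tool's x, y, z in cm, then the turn about the tool's z in degrees, then the opening, from -1 (shut) to 1 (fully open), so that 0 is half open. In form: [tx, ty, tz, roll, hand, tx, ty, tz, roll, hand, ...]. A call has 1 to 10 rows; each row is the pose to reach, as a shift and turn from the pose commanded when the call began, along the tool's axes at that moment; what a row does not reach only later rows make up. A row lasts 1/8 s, in which the tool goes at most 62.5 mm and 10.7 degrees, less where a joint would pass 70% of its speed; a pose out of reach is approached as far as the arm can. A call with a gripper value outside its range is refused whole. The fingers move at their own pace and stop on an object; "force" is the grip in N (left out, the last holds). Time passes only in rows, so rows that repeat a pose let the fingers close. It gives the time, the measured TCP pose, the force, the opening and the grip force at its end, in the units of the state.
- bot.sense(): the state, without advancing time (a new reading comes with each control period).
- bot.capture(name): name is "side" or "top"; returns (picture, depth): 400x640x3 uint8, red, green, blue; 400x640 float32, m along the optical axis (not along the pixel's ray), 0 where there is no reading.
- bot.camera_params(name): a dict with "fov_y" (degrees; the focal length in pixels is half the picture's height over the tangent of half this angle, whatever the lens; pixels are square), "cx", "cy" (the principal point, pixels), "k1" (the pictures are not rectified: a ray, as slopes to the right and down, at radius r is drawn at 1 + k1 r^2 times it, then the intrinsics apply), "origin" and "orientation" of the camera in the world. Camera axes: x right, y down, z forward; pixel columns grow to the right and rows downward; lengths in m; the calibration is good to about 2 mm. A picture is of the moment at which its call begins. camera_params takes no time and is no camera call.
- bot.hand_in(): hands the job in; it is judged then, once.
The state is a dict: "t": time; "joints": joint angles; "dq": joint speeds; "joint_torque": joint torques, N m; "tool_pos": TCP position; "tool_rot": TCP orientation; "ft_force": force on the tool from outside, world axes, zero at the start; "wrist_torque": the same for the moment, N m; "opening": finger opening in m; "grasp_force": force on a finger pad.
Only numpy, scipy, OpenCV 4.12 (cv2) and the standard library are available. Lean on these libraries where they do the work, as an engineer would, in place of code of your own. Each camera call takes 0.05 s, during which the arm holds its last target. There are 200 camera calls.

TASK

Press the free edge of the yellow-lidded cork box's lid (the edge away from its hinge) down past its spring catch until the box clicks and stays shut by itself. Leave the matching box with the grey lid ajar as it is, and do not knock over the small amber bottle.

Things in the scene. Friction and masses are not known exactly. Their poses are not given: they have to be found in the camera images.
- yellow_box: The box to shut: teal enamelled cork box, 150 mm (x) by 80 (y) by 70 high, fixed to the table, yellow hinged lid. Origin: centre of its underside; z up. The hinge lies along the rim at x = -75 mm, z = 70; the catch is midway along the +x wall (x = +75), the side facing world +x within 65 degrees. When shut the lid is level with its top at z = 78.5 mm.
- yellow_press (a point): Where to press: centre of a darker yellow rectangle, 30 by 50 mm, on top of the yellow lid 132 mm from the hinge, near the free edge. It moves with the lid; with the lid shut it lies at x = +57 mm, y = 0, z = 78.5 mm in the frame of yellow_box. Pressing straight down over that shut place works from any start.
- yellow_lid (a joint): Angle of the yellow lid, rad: 0 level and fully shut (firm stop), positive open. 8 mm thick, 158 mm long from the hinge, a hooked tongue hangs from its free edge. Starts ajar by 0.30 to 0.50. A light spring lifts it to 0.25 or more unless caught. Pressed, it meets the catch at about 0.1, needs 8 to 15 N at the marked place, gives way by 0.04, then stays caught at 0 to 0.02.
- grey_box: The same teal box with a grey (zinc) lid, to be left alone. Same sizes and frame as yellow_box.
- grey_lid (a joint): Angle of the grey lid, rad, in the same sense; it starts ajar by 0.30 to 0.50 and stays there unless touched.
- amber_bottle: Small loose amber glass bottle with a cork, 54 mm across, about 110 mm high, standing upright. Origin: centre of its underside; z up along the bottle.
Not all that is in view belongs to the job. Of the things shaped like the amber_bottle, the amber one is meant.

How it is judged:
At the end, for the whole second after the job is handed in: The yellow lid is caught and stays shut by itself (its angle below 0.035 rad), the grey lid is still ajar (above 0.2 rad) and the amber bottle stands upright (within 0.3 rad) (value of joint yellow_lid below 0.035 rad and value of joint grey_lid above 0.2 rad and angle between amber_bottle's own z axis and vertical below 0.3 rad); the robot touches nothing.
It fails at once if the grey lid is pressed down or closed (below 0.15 rad) (value of joint grey_lid below 0.15 rad).
It fails at once if the amber bottle is knocked over (leans more than 0.6 rad) (angle between amber_bottle's own z axis and vertical above 0.6 rad).
It also fails if it takes over 29 s, if anything falls off the work surface, if the arm or the gripper's body presses on something with over 40 N, if the wrist force passes 120 N, or if a joint passes its speed limit or range.

## Working session

There is one attempt and no reset: what is moved stays moved. The work goes in short steps, Python scripts to look and compute and a tool call to move; the robot and the scene stay as the last step left them, time stands still between calls to the robot, and variables do not carry over. Pictures are saved under pics/ and viewed, at most 10 in all, crops included, and the job is handed in when it is done.

Besides the shell and the picture viewer there is one more tool, called as name(argument=value, ...) on one line, values as JSON. play_rows: Moves the arm, as the interface text tells. Its arguments: {"type":"object","properties":{"rows":{"type":"array","items":{"type":"number"}},"force":{"type":"number"}},"required":["rows"]}

```bash
mkdir -p pics
cat > h.py <<'E'
import numpy as np, cv2
from rig import bot
from scipy.spatial.transform import Rotation as R
def cam(n):
    p=bot.camera_params(n); f=200/np.tan(np.radians(p["fov_y"])/2)
    q=p["orientation"]; return p,f,R.from_quat([q[1],q[2],q[3],q[0]]).as_matrix()
def world(n,depth):
    p,f,M=cam(n); v,u=np.mgrid[0:400,0:640]
    K=np.array([[f,0,p["cx"]],[0,f,p["cy"]],[0,0,1.]])
    s=cv2.undistortPoints(np.stack([u,v],-1).reshape(-1,1,2).astype(float),K,np.array([p["k1"],0,0,0,0.])).reshape(400,640,2)
    c=np.dstack([s,np.ones((400,640))])*depth[...,None]
    return c@M.T+np.array(p["origin"])
E
python3 - <<'E'
from h import *
for n in("top","side"):
    im,d=bot.capture(n); cv2.imwrite(f"pics/{n}.png",im[...,::-1]); np.savez(f"{n}.npz",im=im,w=world(n,d),d=d)
    print(bot.camera_params(n))
s=bot.sense();print(s["t"],s["tool_pos"],s["tool_rot"])
E
```

```text
{'fov_y': 52.86362063399675, 'cx': 315.0737427623622, 'cy': 197.70057517714324, 'k1': 0.004648460941889323, 'origin': array([ 0.53406844, -0.0183608 ,  1.14005166]), 'orientation': array([ 0.02347458, -0.70257199,  0.71103178, -0.01659382])}
{'fov_y': 50.871540381271146, 'cx': 318.6656707601505, 'cy': 199.60708229045736, 'k1': -0.036669528669193374, 'origin': array([0.00900402, 0.60047181, 0.56407959]), 'orientation': array([ 0.18614468, -0.33314652,  0.79653674, -0.46892727])}
0.1 [ 0.19936625 -0.59167618  0.23041281] [-9.89705009e-04  9.86845743e-01  1.61661683e-01  3.10613356e-05]
```

View pics/top.png

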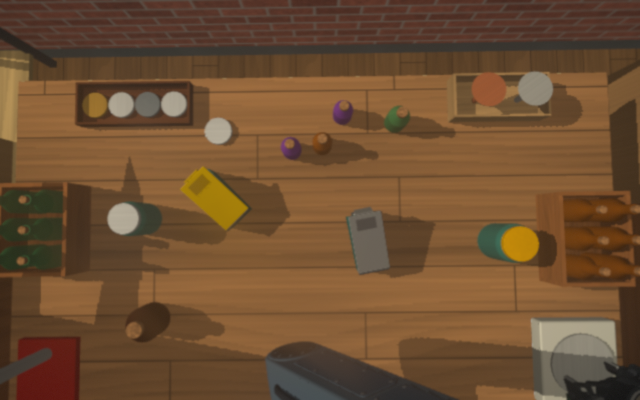

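View pics/side.png

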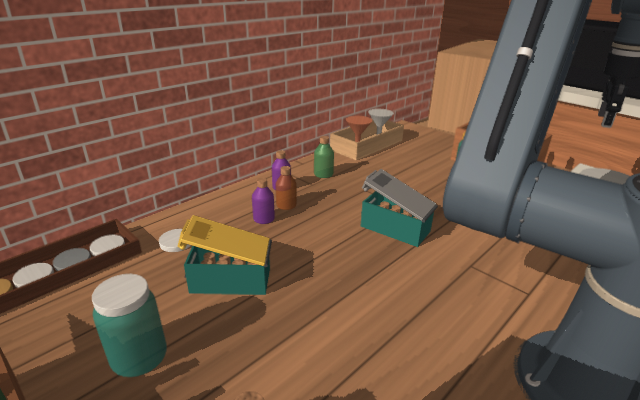

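The top picture shows the yellow lid at (215,198), with its dark press patch at (200,184), and the grey lid at (368,240). The amber bottle is at (322,143), beside purple bottles at (291,148) and (343,112) and a green one at (397,119). Things that could be mistaken for the yellow box are the grey-lidded box (368,240) and the teal jar with a yellow round lid (519,243). I choose the rectangular box at (215,198). The side view agrees, with its lid at (225,240).

Run:
```python
from h import *
z=np.load("top.npz"); im,w=z["im"],z["w"]
hsv=cv2.cvtColor(im,cv2.COLOR_RGB2HSV)
m=cv2.inRange(hsv,(20,180,90),(32,255,255)); m[:, :170]=0; m[:,260:]=0; m[:150]=0; m[240:]=0
n,l,st,_=cv2.connectedComponentsWithStats(m); k=1+np.argmax(st[1:,4]); m=(l==k).astype(np.uint8); m=cv2.morphologyEx(m,cv2.MORPH_CLOSE,np.ones((9,9)))
me=cv2.erode(m,np.ones((5,5)))
P=w[(me>0)&(z["d"]>0)]; c=P.mean(0); 
A=np.c_[P[:,:2]-c[:2],np.ones(len(P))]; g=np.linalg.lstsq(A,P[:,2],rcond=None)[0]
nrm=np.array([-g[0],-g[1],1]);nrm/=np.linalg.norm(nrm)
print("area",m.sum(),"c",c,"tilt",np.arctan(np.hypot(*g[:2])),"yaw from plane",np.arctan2(g[1],g[0]),"res",np.std(A@g-P[:,2]))
cs=cv2.boxPoints(cv2.minAreaRect(cv2.findContours(m,0,2)[0][0]))
p,f,M=cam("top");o=np.array(p["origin"])
def hit(u):
    d=M@np.array([(u[0]-p["cx"])/f,(u[1]-p["cy"])/f,1]); t=nrm@(c-o)/(nrm@d); return o+t*d
C=np.array([hit(u) for u in cs]); print(cs,C,sep="\n")
for i in range(4): print(np.linalg.norm(C[i]-C[i-1]),np.arctan2(*(C[i]-C[i-1])[1::-1]))
hv=hsv[...,2].astype(float); vv=hv[me>0]; dk=((hv<np.median(vv)*.85)&(me>0)).astype(np.uint8)
n,l,st,ce=cv2.connectedComponentsWithStats(dk);k=1+np.argmax(st[1:,4]);print("patch",st[k],ce[k],hit(ce[k]))
x=im[140:270,140:430];cv2.imwrite("pics/crop.png",cv2.resize(x,None,fx=2.7,fy=2.7)[...,::-1])
```

```text
area 2079 c [0.59646139 0.25393957 0.10551124] tilt 0.33956691240985915 yaw from plane 0.7779546154881203 res 0.0019883435475108132
[[177.9396  187.61128]
 [200.3132  163.20375]
 [247.99622 206.9132 ]
 [225.62262 231.32072]]
[[0.62102434 0.33658566 0.13218174]
 [0.68204123 0.27990367 0.13348334]
 [0.57213983 0.16926281 0.07839804]
 [0.50844622 0.22878818 0.07712781]]
0.1653029461847985 0.7637084197683803
0.08329227550794091 -0.74858433231424
0.1653907770939397 -2.352841630343238
0.08718806095506774 2.3900094533891294
patch [190 175  19  19 192] [198.78645833 184.25      ] [0.62981627 0.28693733 0.12208536]
```

View pics/crop.png

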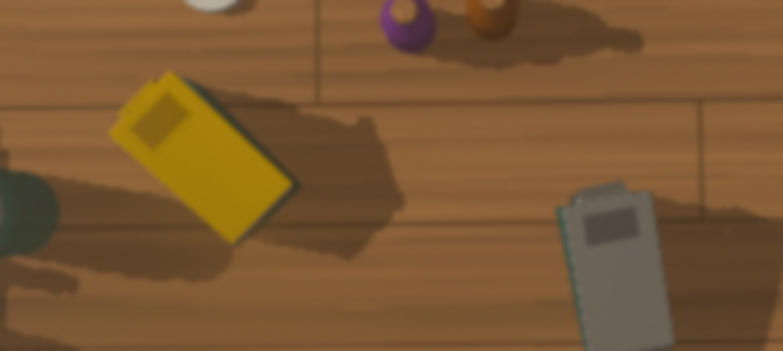

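The crop confirms the choice: the yellow box has its press patch at about (160,120) in the crop. Yaw is about 0.78 and the shut press point is about (0.636, 0.293). I'm moving above it with the gripper shut.

play_rows(rows=[69.6, -69.9, 0, 0, -1, 69.6, -69.9, 0, 0, -1, 69.6, -69.9, 0, 0, -1, 69.6, -69.9, 0, 0, -1, 69.6, -69.9, 0, 0, -1, 69.6, -69.9, 0, 0, -1, 69.6, -69.9, 0, 0, -1, 69.6, -69.9, 0, 0, -1, 69.6, -69.9, 0, 0, -1, 69.6, -69.9, 0, 0, -1])

```text
t: 1.35
tool_pos: [0.4766, -0.0299, 0.2313]
tool_rot: [0.0, 0.987, 0.162, 0.0]
ft_force: [1.3, -0.4, -0.1]
opening: -0.0002
grasp_force: 0.0
```

play_rows(rows=[25.4, -25.5, 0, 0, -1, 25.4, -25.5, 0, 0, -1, 25.4, -25.5, 0, 0, -1, 25.4, -25.5, 0, 0, -1, 25.4, -25.5, 0, 0, -1, 25.4, -25.5, 0, 0, -1, 25.4, -25.5, 3, 0, -1, 25.4, -25.5, 5, 0, -1, 25.4, -25.5, 5, 0, -1])

```text
t: 2.48
tool_pos: [0.6335, 0.2906, 0.1785]
tool_rot: [0.0, 0.987, 0.162, -0.003]
ft_force: [0.1, 0.1, 0.3]
opening: -0.0003
grasp_force: 0.0
```

Run:
```python
from h import *
s=bot.sense();print(s["t"],s["tool_pos"],s["tool_rot"],s["ft_force"])
for n in ("side",):
    im,d=bot.capture(n); cv2.imwrite("pics/near.png",cv2.resize(im[130:330,80:380],None,fx=2.6,fy=2.6)[...,::-1])
```

```text
2.475 [0.63354588 0.29059144 0.17845231] [ 3.22893137e-04  9.86815864e-01  1.61818208e-01 -3.03555839e-03] [0.14651562 0.09898221 0.28355072]
```

View pics/near.png

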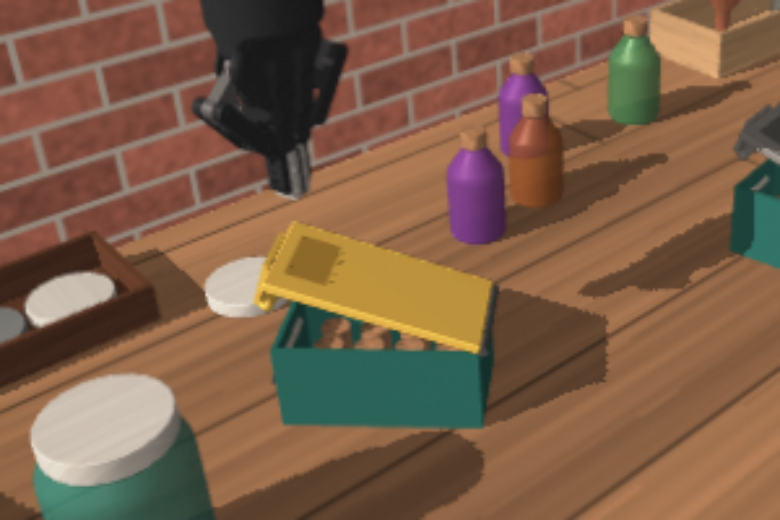

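The gripper is above the patch: fingertip at (290,195) in the crop, patch at (315,258). The way down is clear.

play_rows(rows=[0, 0, 2, 0, -1, 0, 0, 4, 0, -1, 0, 0, 5.5, 0, -1, 0, 0, 6.5, 0, -1, 0, 0, 7.5, 0, -1, 0, 0, 8.2, 0, -1, 0, 0, 8.8, 0, -1, 0, 0, 9.2, 0, -1, 0, 0, 9.6, 0, -1, 0, 0, 9.6, 0, -1])

```text
t: 3.78
tool_pos: [0.6365, 0.2917, 0.0872]
tool_rot: [-0.001, 0.987, 0.162, 0.002]
ft_force: [0.2, 1.4, 6.8]
opening: 0.0001
grasp_force: 3.1
```

play_rows(rows=[0, 0, 0.3, 0, -1, 0, 0, 0.6, 0, -1, 0, 0, 0.8, 0, -1, 0, 0, 1.0, 0, -1, 0, 0, 1.1, 0, -1, 0, 0, 1.1, 0, -1])

```text
t: 4.53
tool_pos: [0.6359, 0.291, 0.0782]
tool_rot: [0.0, 0.987, 0.162, 0.001]
ft_force: [-4.4, -0.5, 18.2]
opening: -0.0002
grasp_force: 9.2
```

play_rows(rows=[0, 0, 0.2, 0, -1, 0, 0, 0.3, 0, -1, 0, 0, 0.3, 0, -1])

```text
t: 4.9
tool_pos: [0.636, 0.2911, 0.0778]
tool_rot: [0.0, 0.987, 0.162, 0.001]
ft_force: [-7.2, -2.3, 29.9]
opening: -0.0003
grasp_force: 14.7
```

The lid has reached its firm stop, since the force rises without any travel. I'm retreating straight up.

play_rows(rows=[0, 0, -1, 0, -1, 0, 0, -3, 0, -1, 0, 0, -7, 0, -1, 0, 0, -11, 0, -1, 0, 0, -15, 0, -1, 0, 0, -15, 0, -1, 0, 0, -15, 0, -1])

```text
t: 5.78
tool_pos: [0.6346, 0.2905, 0.2203]
tool_rot: [0.0, 0.987, 0.162, -0.001]
ft_force: [0.5, 0.3, -0.5]
opening: -0.0001
grasp_force: 0.0
```

Run:
```python
from h import *
s=bot.sense();print(s["t"],s["tool_pos"],s["ft_force"])
im,d=bot.capture("side"); cv2.imwrite("pics/after.png",cv2.resize(im[130:330,80:450],None,fx=2.1,fy=2.1)[...,::-1])
w=world("side",d); hsv=cv2.cvtColor(im,cv2.COLOR_RGB2HSV)
m=cv2.inRange(hsv,(18,150,90),(32,255,255)); m[:,:170]=0;m[:,290:]=0;m[:200]=0;m[300:]=0
P=w[(cv2.erode(m,np.ones((5,5)))>0)&(d>0)]; x=(P[:,:2]-[.5403,.199])@[.711,.703]
print(len(P),np.polyfit(x,P[:,2],1))
```

```text
5.775 [0.63458593 0.29053468 0.22026802] [ 0.45734808  0.26520027 -0.52578475]
1899 [0.01044061 0.07969605]
```

View pics/after.png

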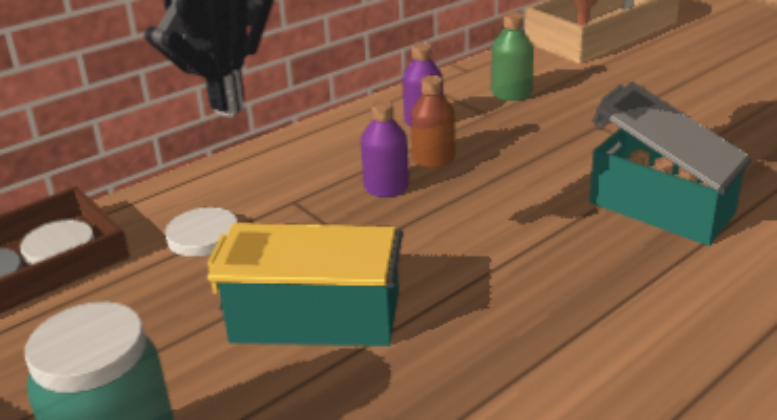

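The yellow lid is level and shut at (305,255), with a slope of about 0.01. The grey lid is still ajar at (680,130) and the amber bottle is upright at (432,125).

```bash
python3 -c "
from rig import bot
print(bot.hand_in())"
```

```text
the job is handed in; nothing more can be done
None
```

I pressed the yellow lid shut and it stayed caught after I let go (measured slope about 0.01 rad); the grey lid is still ajar, the amber bottle is upright, and the job is handed in.

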